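# Take the squeeze-and-turn safety cap off a thinner bottle

### The job

Open the white thinner bottle that is clamped in the wooden bench block: pinch in the two side tabs of its safety cap, turn the cap anticlockwise until it just comes up against its stop, and lift it straight off. Lay the cap flat and right way up on the white nylon pad. Squeeze firmly but do not crush the cap, do not force it against its teeth or its stop, do not drop it, and leave the glue pot, the round tin and the wax block where they stand.

Things in the scene. Friction and masses are not known exactly. Their poses are not given: they have to be found in the camera images.
- cap_grip (a point): Point on the axis of the grey plastic safety cap, 26 mm above its lower rim, at the height where its tabs are pinched. Cap: 47 mm across the skirt, 32 mm tall, about 90 g, z up. Its two rocker tabs stand opposite each other on its +y and -y sides: ribbed plates 28 mm wide, from 16 to 33 mm above the rim, 64 mm over both at rest and 54 mm fully pinched.
- cap: The same cap; origin at the centre of its lower rim, which sits 98 mm above the bottle's underside when shut. Each tab is a spring lever: pinched at its top, its claw at the bottom swings out of the neck's locking tooth. Both go fully in at about 9 N each; over 25 N each crushes the cap. They must stay pinched while it is turned.
- tab_a (a joint): Rocker tab on the cap's +y side: 0 at rest, 0.30 rad fully pinched; its claw is clear of the tooth from about 0.2 rad.
- tab_b (a joint): The same for the tab on the cap's -y side.
- bottle: White round plastic bottle, 64 mm across, 120 mm tall, fixed (clamped, cannot turn); origin under its centre, z up. Shoulder to 96 mm, then the neck. In the cap two lugs, loaded by a sprung liner (10 N), sit under neck flanges. Turning the cap 24 to 70 degrees anticlockwise (seen from above; differs, hidden) frees them; a firm stop follows about 9 degrees later: keep under 0.25 N m there.
- holder: Fixed wooden bench block, 100 x 100 x 44 mm, with a round recess in which the bottle stands; a brass clamp screw sticks out of one side. Origin at the centre of its underside. Its yaw tells nothing of the neck's.
- pad: White nylon punching pad, 85 x 120 x 18 mm (x, y, z), loose, lying on the table; origin at the centre of its underside, top at 18 mm.
- glue_pot: Bystander: cream glue pot, 70 mm across, 66 mm tall; origin under its centre.
- round_tin: Bystander: round tin with a yellow lid, 65 mm across, 31 mm tall; origin under its centre.
- wax: Bystander: wax block, 36 x 55 x 23 mm; origin under its centre.
Mind the look-alikes: they are no part of the job. Leave any red look-alike of the cap alone.

How it is judged (in metres and radians):
On the way, in this order (a step that is already met when the one before it is completed fails the run):
1. both tabs are pinched in while the cap still sits on the neck (value of joint each of tab_a, tab_b above 0.18 rad and z of cap in the frame of bottle below 0.104 m), for 0.2 s.
2. the cap is lifted clear above the neck (z of cap in the frame of bottle above 0.124 m and horizontal distance between cap and bottle below 0.03 m), for 0.05 s.
At the end, for the whole second after the job is handed in: The cap stands flat and right way up on the nylon pad, its rim wholly on the pad (centre within 21 mm of the pad's centre across it and 38 mm along it), released and at rest (x of cap in the frame of pad between -0.021 and 0.021 m and y of cap in the frame of pad between -0.038 and 0.038 m and z of cap in the frame of pad between 0.0155 and 0.0205 m and angle between cap's own z axis and vertical below 0.1 rad and height (world z) of pad below 0.004 m and linear speed of cap below 0.02 m/s); the robot touches nothing.
It fails at once if the cap is crushed: the fingers press on it with over 50 N in all (25 N a tab) (contact force between the fingers and cap above 50 N).
It fails at once if the cap is forced against the neck, its teeth or its stop: over 40 N in all between cap and bottle (contact force between cap and bottle above 40 N).
It fails at once if the cap is let go in mid-air (contact force between the fingers and cap below 0.05 N and z of cap in the frame of pad above 0.034 m and horizontal distance between cap and bottle above 0.06 m).
It fails at once if the glue pot, round tin or wax block is moved by over 3 cm (distance of any of glue_pot, round_tin, wax from where it was at the start of the episode above 0.03 m).
It also fails if it takes over 72 s, if anything falls off the work surface, if the arm or the gripper's body presses on something with over 40 N, if the wrist force passes 120 N, or if a joint passes its speed limit or range.

### The arm

A 6-joint arm with a two-finger parallel gripper is mounted at the origin on a cart in front of the work surface, level with it; the furniture and walls round the work are solid. World frame = base frame: x ahead of the robot, y to its left, z up, the work surface at z = 0. Lengths are in mm, angles in rad, forces in N, time in s.
With the tool pointing down it reaches from about 350 to 975 mm from the base axis. Payload 7.1 kg.
Tool frame: the origin (TCP) lies at the very end of the fingers, on their centre line; the grasp point (between the pads) lies 19 mm behind it; z points along the fingers, x is the direction in which the jaws open and shut, and the axes are right-handed (so a half turn about z gives the same grasp; the last joint's range is limited). The gripper opens to 88 mm and grips with 3 to 60 N. Pads are 20 mm wide; open, the fingers measure 115 mm over their backs; the gripper's body (75 mm by 178 mm) begins 61 mm behind the grasp point.
Start: joints at [1.167, 0.423, 1.63, -0, 1.089, -0.019], TCP at [234.576, 579.292, 222.675] pointing down, gripper open.
Joint ranges: [-3, 3], [-0.9, 2.11], [0.09, 2.58], [-1.31, 4.45], [0.11, 2.69], [-2.54, 2.54]. Speed limits (rad/s): [2.39, 2.39, 3.01, 3.14, 3.14, 3.14].

### API

Orientations are given as a rotation vector (axis times angle).
In Python, from workcell import ctrl gives the robot as it stands. The module is installed in compiled form; this text tells all that it offers.
- The arm moves only by the tool move_arm, never from a script. Its argument "motion" is a list of rows, each a list of 2 entries, a list of its own where there are three numbers: the shift along the tool's x, y, z normalised to -1 to 1, where 1 is 150 mm, then the turn, a rotation vector about the tool's x, y, z normalised to -1 to 1, where 1 is 60 degrees. In form: [[[x, y, z], [rx, ry, rz]], ...]. A call has exactly 5 rows; each row is the pose to reach, as a shift and turn from the pose commanded when the call began, along the tool's axes at that moment; what a row does not reach only later rows make up. A row lasts 1/8 s, in which the tool goes at most 62.5 mm and 10.7 degrees, less where a joint would pass 70% of its speed; a pose out of reach is approached as far as the arm can. A call with a number of a shift or a turn outside -1 to 1 is refused whole. A call with a gripper value outside its range is refused whole. "gripper" is the opening, from 0 (shut) to 1 (fully open), set as the call begins (left out, the last holds). The fingers move at their own pace and stop on an object; the grip force is fixed at half the most. Time passes only in rows, so rows that repeat a pose let the fingers close, or fill a call up. It gives the time, the measured TCP pose, the force and the opening at its end, in the units of the state.
- ctrl.get_obs(): the state, without advancing time (a new reading comes with each control period).
- ctrl.get_image(name): name is "side" or "top"; returns a dict with "pixels" (400x640x3 uint8, red, green, blue), "camera_matrix" (3x3 intrinsics, pixels), "R" (3x3) and "t" (3): a world point X has camera coordinates R X + t. Camera axes: x right, y down, z forward; pixel columns grow to the right and rows downward; lengths in mm; the calibration is good to about 2 mm. A picture is of the moment at which its call begins. There is no depth.
- ctrl.close_job(): hands the job in, once; it reports no verdict.
Trained networks look in the newest picture that a camera, given by its name, has taken for a name from the list of things; names that differ only in an ending like _2 or _b are one class to them, and where a whole thing is asked for, a point or a joint stands for the part that bears it (a point fixed in the world has none). Each returns a list of dicts, best first, with "p" (0 to 1); they miss things now and then, are a little off and sometimes report something else, mostly with a low value. They report only what shows in the picture. A call takes as long as a camera call. They do not tell look-alikes from the thing itself.
- ctrl.boxes_of(camera, name): "location" ([x, y, z] in mm, in world coordinates, good to about 4 mm: the middle of the surface that is visible of it).
- ctrl.regions_of(camera, name): "mask" (400x640 bool, what is visible of it).
- ctrl.pinpoint(camera, name): "location" ([x, y, z] in mm, in world coordinates, good to about 4 mm: a listed point, or the origin of a listed thing).
The state is a dict: "t": time; "qpos": joint angles; "qvel": joint speeds; "joint_torque": joint torques, N m; "ee_pos": TCP position; "orientation": TCP orientation; "ft_force": force on the tool from outside, world axes, zero at the start; "moment": the same for the moment, N m; "width": finger opening in mm.
Only numpy, scipy, OpenCV 4.12 (cv2) and the standard library are available. Lean on these libraries where they do the work, as an engineer would, in place of code of your own. Each camera call takes 0.05 s, during which the arm holds its last target.

## Working session

There is one attempt and no reset: what is moved stays moved. The work goes in short steps, Python scripts to look and compute and a tool call to move; the robot and the scene stay as the last step left them, time stands still between calls to the robot, and variables do not carry over. Pictures are saved under pics/ and viewed, and the job is handed in when it is done.

Besides the shell and the picture viewer there is one more tool, called after ">>>" as a command line: name --argument value ..., lists and objects as JSON in quotes. move_arm: Moves the arm, as the interface text tells. Its arguments: {"type":"object","properties":{"motion":{"type":"array","items":{"type":"array"}},"gripper":{"type":"number"}},"required":["motion"]}

```bash
mkdir -p pics
cat > h.py <<'E'
from workcell import ctrl
import numpy as np, cv2
def snap(c,name,crop=None,k=1):
    im=ctrl.get_image(c); p=im["pixels"]
    if crop: x0,y0,x1,y1=crop; p=p[y0:y1,x0:x1]
    p=cv2.resize(p,None,fx=k,fy=k,interpolation=cv2.INTER_CUBIC)
    cv2.imwrite("pics/"+name,p[:,:,::-1]); return im
E
python3 - <<'E'
from h import *
for c in("side","top"):
    im=snap(c,c+"0.png"); print(c,im["camera_matrix"].round(1).tolist(),im["R"].round(4).tolist(),im["t"].round(1).tolist())
    for n in ["cap","cap_grip","bottle","holder","pad","glue_pot","round_tin","wax","tab_a"]:
        print(n,[( [round(v) for v in d["location"]],round(d["p"],2)) for d in ctrl.pinpoint(c,n)] if n!="tab_a" else [( [round(v) for v in d["location"]],round(d["p"],2)) for d in ctrl.boxes_of(c,n)])
print(ctrl.get_obs())
E
```

```text
side [[476.9, 0.0, 317.6], [0.0, 476.9, 194.7], [0.0, 0.0, 1.0]] [[0.997, 0.0771, -0.0076], [0.0251, -0.4146, -0.9096], [-0.0733, 0.9067, -0.4153]] [-481.1, 14.0, 1128.0]
cap [([501, -107, 106], 0.67), ([369, -110, 1], 0.6)]
cap_grip [([371, -109, 28], 0.68)]
bottle [([509, -106, 7], 0.65)]
holder []
pad [([522, -378, 2], 0.84), ([501, -104, 130], 0.55)]
glue_pot [([609, -222, -2], 0.92)]
round_tin [([454, -272, -2], 0.95)]
wax [([652, -286, 4], 0.82)]
tab_a [([365, -140, 20], 0.43)]
top [[480.1, 0.0, 324.1], [0.0, 480.1, 199.6], [0.0, 0.0, 1.0]] [[0.0141, -0.9994, -0.033], [-0.9887, -0.009, -0.1498], [0.1494, 0.0347, -0.9882]] [-198.6, 517.2, 1002.5]
cap [([373, -108, -3], 0.77), ([504, -101, 106], 0.58)]
cap_grip [([373, -109, 27], 0.69), ([504, -105, 132], 0.68)]
bottle [([505, -100, 130], 0.16)]
holder [([504, -99, 3], 0.7)]
pad [([521, -375, 3], 0.81)]
glue_pot [([610, -222, -2], 0.76)]
round_tin [([462, -272, -3], 0.8), ([503, -104, 126], 0.59)]
wax [([646, -289, 0], 0.66)]
tab_a [([369, -138, 33], 0.59), ([516, -131, 134], 0.44), ([490, -83, 138], 0.43)]
{'t': 1.0, 'qpos': array([ 1.16697480e+00,  4.23086292e-01,  1.62993033e+00,  9.33512061e-06,
        1.08861109e+00, -1.89859412e-02]), 'qvel': array([ 0.00040123, -0.00142836,  0.00083735, -0.00048485,  0.00014054,
        0.00131724]), 'joint_torque': array([ 6.30609866e-04, -5.44581521e+01, -2.74047625e+01,  6.45118416e-02,
        1.68785092e-02, -3.28972646e-05]), 'ee_pos': array([234.5804624 , 579.26781237, 222.67168578]), 'orientation': array([ 2.60525005e+00,  1.75561972e+00, -5.32998952e-05]), 'ft_force': array([ 0.05288876, -0.71976499,  0.50737431]), 'moment': array([ 0.07669545,  0.01259818, -0.01621184]), 'width': 87.79425908534321}
```

View pics/side0.png

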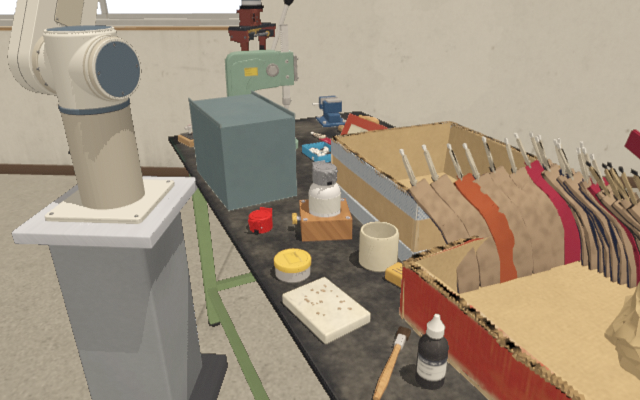

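View pics/top0.png

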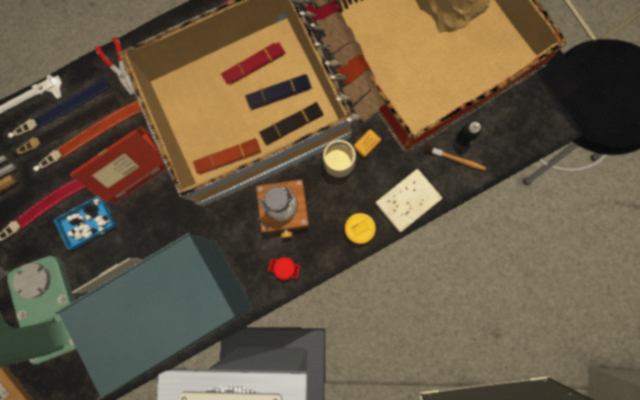

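Run:
```python
from h import *
im=snap("top","top1.png",(340,120,440,280),4)
import numpy as np
def proj(im,X): 
    c=im["R"]@np.array(X)+im["t"]; u=im["camera_matrix"]@c; return (u[:2]/u[2]).round(1)
for X in [(504,-104,132),(373,-109,28),(521,-376,18)]: print(proj(im,X))
im=snap("side","side1.png",(230,70,350,300),3)
for X in [(504,-104,132),(373,-109,28),(521,-376,18)]: print(proj(im,X))
```

```text
[277.3 199.7]
[284.2 267.5]
[408.2 200.9]
[323.9 169.2]
[260.8 215.5]
[323.5 301.9]
```

Look-alikes of the cap: the grey cap on the bottle (top ≈278,203; side ≈325,175), and the red cap-like item (top 284,268; side 261,220). By the description I choose the grey one. The yellow-lidded tin (top 360,229) is a bystander. I'll check the choice in a close crop.

Run:
```python
from h import *
a=ctrl.get_image("top")["pixels"][165:245,240:320]; b=ctrl.get_image("side")["pixels"][145:245,280:365]
a=cv2.resize(a,(400,400),interpolation=cv2.INTER_CUBIC); b=cv2.resize(b,(340,400),interpolation=cv2.INTER_CUBIC)
cv2.imwrite("pics/crop1.png",np.hstack([a,b])[:,:,::-1])
```

```text
(no output)
```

View pics/crop1.png

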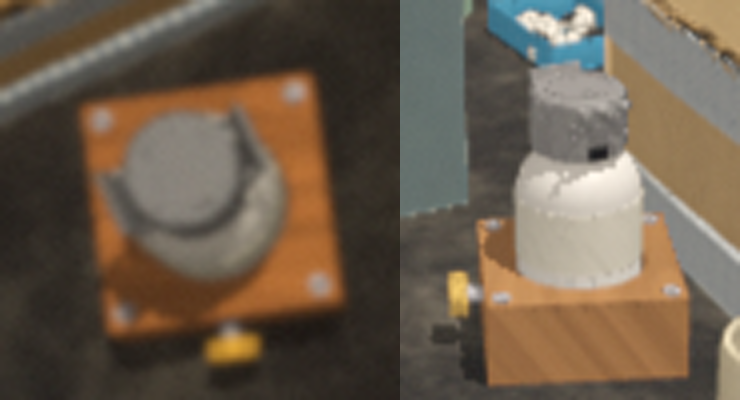

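The crop shows the grey cap on the white bottle in the wooden block. In the top crop its ribbed tabs are at about (115,205) and (248,145), roughly 25° off the world y axis. Next I rectify the view at cap height and measure height and yaw.

```bash
cat >> h.py <<'E'
def rect(im,z,cx,cy,half=60,s=5):
    # output: right=+x, up=+y
    n=int(2*half*s); g=(np.arange(n)+.5)/s-half
    X=cx+g[None,:].repeat(n,0); Y=cy-g[:,None].repeat(n,1)
    P=np.stack([X,Y,np.full_like(X,z)],-1)@im["R"].T+im["t"]
    u=P@im["camera_matrix"].T; u=u[...,:2]/u[...,2:]
    return cv2.remap(im["pixels"],u[...,0].astype(np.float32),u[...,1].astype(np.float32),cv2.INTER_CUBIC)
def ray(im,uv):
    d=im["R"].T@np.linalg.inv(im["camera_matrix"])@np.array([uv[0],uv[1],1.]); return -im["R"].T@im["t"],d/np.linalg.norm(d)
def tri(ims,uvs):
    A=np.zeros((3,3));b=np.zeros(3)
    for im,uv in zip(ims,uvs):
        c,d=ray(im,uv);M=np.eye(3)-np.outer(d,d);A+=M;b+=M@c
    return np.linalg.solve(A,b)
E
python3 - <<'E'
from h import *
t=ctrl.get_image("top");s=ctrl.get_image("side")
print(-t["R"].T@t["t"],-s["R"].T@s["t"])
a=rect(t,139,505,-103,40);b=rect(s,139,505,-103,40)
for q in(a,b):
    cv2.line(q,(200,0),(200,400),(0,255,0),1);cv2.line(q,(0,200),(400,200),(0,255,0),1)
cv2.imwrite("pics/rect.png",np.hstack([a,b])[:,:,::-1])
for c in("top","side"):
  for n in("cap","tab_a","cap_grip","bottle","tab_b"):
    print(c,n,[(np.round(d["location"]).tolist(),round(d["p"],2)) for d in ctrl.boxes_of(c,n)])
    for i,d in enumerate(ctrl.regions_of(c,n)):
        m=d["mask"]; ys,xs=np.where(m); print("  mask",m.sum(),xs.mean().round(1),ys.mean().round(1),round(d["p"],2))
E
```

```text
[ 364.32650872 -228.67373579 1061.59967802] [ 561.91444357 -979.8859677   477.54836346]
top cap [([502.0, -104.0, 135.0], 0.9), ([371.0, -108.0, 29.0], 0.66)]
  mask 518 284.0 267.8 0.82
  mask 586 276.6 199.5 0.66
top tab_a [([368.0, -137.0, 34.0], 0.5), ([374.0, -86.0, 30.0], 0.43)]
  mask 40 296.9 271.3 0.56
  mask 42 271.8 264.0 0.56
  mask 651 276.8 199.4 0.46
top cap_grip [([502.0, -104.0, 134.0], 0.98), ([371.0, -109.0, 36.0], 0.95)]
  mask 570 276.7 199.6 0.92
  mask 497 284.6 267.6 0.61
top bottle [([478.0, -121.0, 91.0], 0.65)]
  mask 259 286.0 211.3 0.55
top tab_b [([368.0, -137.0, 34.0], 0.5), ([374.0, -86.0, 30.0], 0.43)]
  mask 40 296.9 271.3 0.56
  mask 42 271.8 264.0 0.56
  mask 651 276.8 199.4 0.46
side cap [([501.0, -124.0, 133.0], 0.88), ([372.0, -123.0, 27.0], 0.72), ([525.0, -391.0, 22.0], 0.47)]
  mask 537 323.7 173.1 0.88
side tab_a [([363.0, -140.0, 23.0], 0.55)]
side cap_grip [([501.0, -121.0, 131.0], 0.97), ([378.0, -126.0, 30.0], 0.61)]
  mask 514 323.7 173.0 0.87
  mask 523 260.4 220.1 0.81
side bottle [([508.0, -129.0, 75.0], 0.81)]
  mask 919 324.7 200.1 0.65
side tab_b [([363.0, -140.0, 23.0], 0.55)]
```

View pics/rect.png

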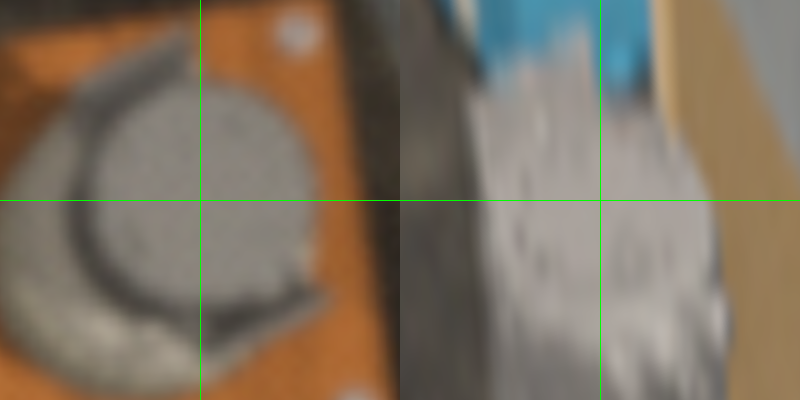

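```bash
cat > fit.py <<'E'
from h import *
from scipy.optimize import minimize
SS=4
def hull(im,P):
    c=P@im["R"].T+im["t"];u=c@im["camera_matrix"].T;u=u[:,:2]/u[:,2:]
    return cv2.convexHull(((u-OFF[id(im)])*SS*16).astype(np.int32).reshape(-1,1,2))
OFF={}
def model(im,p,shape):
    x,y,z,yaw=p; m=np.zeros(shape,np.uint8)
    th=np.linspace(0,2*np.pi,48)
    cyl=np.array([[23.5*np.cos(a),23.5*np.sin(a),h] for a in th for h in(0,29)]+[[22*np.cos(a),22*np.sin(a),32] for a in th])
    parts=[cyl]
    for s in(1,-1):
        parts.append(np.array([[a,s*b,h] for a in(-14,14) for b,h in((26,16),(28,16),(29.,33),(32,33))]))
    R=np.array([[np.cos(yaw),-np.sin(yaw),0],[np.sin(yaw),np.cos(yaw),0],[0,0,1]])
    for P in parts:
        cv2.fillConvexPoly(m,hull(im,P@R.T+[x,y,z]),1,shift=4)
    return m
if __name__=="__main__":
    data=[]
    for c,t in(("top",(277,199)),("side",(323,173))):
        im=ctrl.get_image(c); ms=ctrl.regions_of(c,"cap_grip")+ctrl.regions_of(c,"cap")
        for d in ms:
            ys,xs=np.where(d["mask"])
            if np.hypot(xs.mean()-t[0],ys.mean()-t[1])<6: mk=d["mask"];break
        else: print("none",c);continue
        o=np.array([t[0]-30-.0,t[1]-30]); OFF[id(im)]=o-.5+.5/SS
        sub=mk[t[1]-30:t[1]+30,t[0]-30:t[0]+30].astype(np.uint8)
        data.append((im,np.kron(sub,np.ones((SS,SS),np.uint8))))
    def cost(p,v=False):
        q=[p[0]*10+505,p[1]*10-103,p[2]*10+106,p[3]*.3+.42]
        r=[]
        for im,m in data:
            a=model(im,q,m.shape);r.append(1-(a&m).sum()/(a|m).sum())
        return r if v else sum(r)
    best=None
    for y0 in(-.5,0,.5):
        r=minimize(cost,[0,0,0,y0],method="Nelder-Mead",options=dict(initial_simplex=np.array([[0,0,0,y0]]+[list(np.array([0,0,0,y0])+.7*np.eye(4)[i]) for i in range(4)]),maxiter=400))
        p=r.x; print(p[0]*10+505,p[1]*10-103,p[2]*10+106,np.degrees(p[3]*.3+.42),r.fun,cost(p,True))
        if best is None or r.fun<best.fun: best=r
    p=best.x;q=[p[0]*10+505,p[1]*10-103,p[2]*10+106,p[3]*.3+.42]
    out=[]
    for im,m in data:
        o=(OFF[id(im)]+1).astype(int);pix=im["pixels"][o[1]:o[1]+60,o[0]:o[0]+60]
        pix=cv2.resize(pix,(360,360),interpolation=cv2.INTER_CUBIC)
        for mm,col in((model(im,q,m.shape),(0,255,0)),(m,(255,0,255))):
            cs,_=cv2.findContours(cv2.resize(mm,(360,360),interpolation=0),cv2.RETR_EXTERNAL,cv2.CHAIN_APPROX_NONE);cv2.drawContours(pix,cs,-1,col,1)
        out.append(pix)
    cv2.imwrite("pics/fit.png",np.hstack(out)[:,:,::-1])
E
python3 fit.py
```

```text
505.6308093848682 -103.00212787628737 105.59067309050698 29.243684394908094 0.21708253387462662 [np.float64(0.15040882297014646), np.float64(0.06667371090448015)]
505.6039718384895 -102.84621491240763 105.65678787436651 28.23533225731097 0.21459884497457116 [np.float64(0.14836315188427862), np.float64(0.06623569309029254)]
506.02550490694216 -102.85645961837858 105.79118802689972 28.10278640720576 0.21867977817634565 [np.float64(0.1443554538520213), np.float64(0.07432432432432434)]
```

View pics/fit.png

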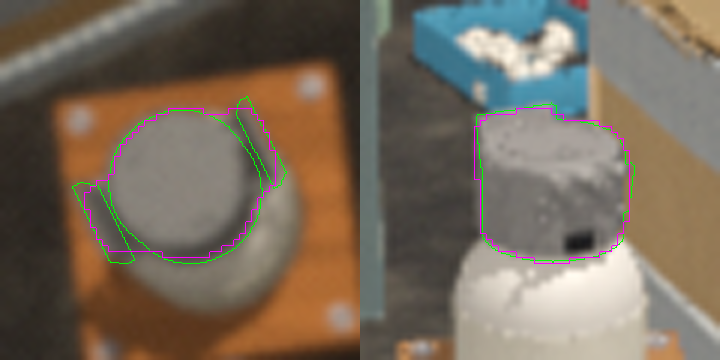

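The fit puts the cap at about (505.5, −102.5), rim z ≈ 106, yaw ≈ 28°. Both contours agree with the picture. Before moving, I check the obstacles on the way, the teal box and the green press.

Run:
```python
from h import *
t=ctrl.get_image("top");s=ctrl.get_image("side")
a=cv2.resize(t["pixels"][200:400,0:260],None,fx=3,fy=3)
cv2.imwrite("pics/obt.png",a[:,:,::-1])
b=cv2.resize(s["pixels"][0:220,160:420],None,fx=2.7,fy=2.7)
cv2.imwrite("pics/obs.png",b[:,:,::-1])
print(ctrl.get_obs()["t"])
```

```text
2.7
```

View pics/obt.png

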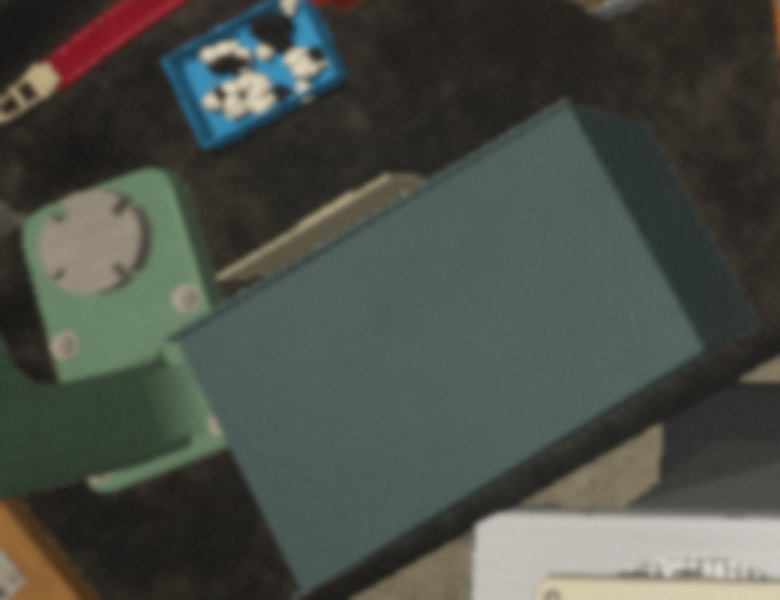

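View pics/obs.png

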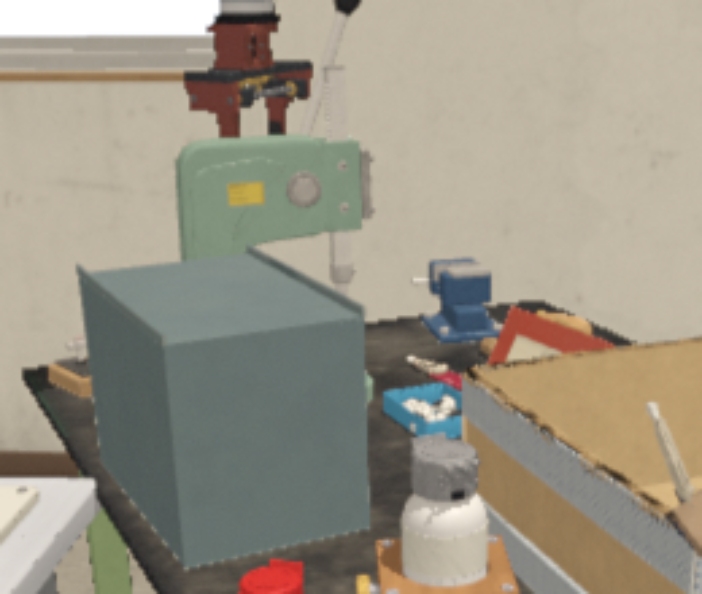

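Run:
```python
from h import *
t=ctrl.get_image("top");s=ctrl.get_image("side")
S=lambda x,y:(x/2.7+160,y/2.7); T=lambda x,y:(x/3,y/3+200)
for a,b in [((360,318),(565,100)),((165,345),(705,350)),((80,265),(300,590)),((250,250),(175,340))]:
    print(tri([s,t],[S(*a),T(*b)]).round())
for b in [(95,240),(25,220),(230,440),(100,490),(0,350),(0,490)]:
    c,d=ray(t,T(*b)); print("table",(c+d*(20-c[2])/d[2]).round())
# points on side rays at gear y
c,d=ray(t,T(95,240)); g=c+d*(30-c[2])/d[2]
for a in [(342,275),(360,150),(180,150),(180,250),(365,230),(345,5),(200,100),(245,15),(180,75),(310,70)]:
    for Y in(g[1],580):
        c,d=ray(s,S(*a)); print(a,(c+d*(Y-c[1])/d[1]).round())
```

```text
[429.  49. 193.]
[286. -43. 195.]
[146. 185. 203.]
[287. 275. 198.]
table [339. 445.  20.]
table [352. 498.  20.]
table [200. 332.  20.]
table [164. 422.  20.]
table [259. 506.  20.]
table [162. 495.  20.]
(342, 275) [356. 438. 134.]
(342, 275) [335. 580. 100.]
(360, 150) [380. 438. 270.]
(360, 150) [362. 580. 250.]
(180, 150) [183. 438. 270.]
(180, 150) [145. 580. 249.]
(180, 250) [173. 438. 161.]
(180, 250) [135. 580. 129.]
(365, 230) [383. 438. 185.]
(365, 230) [365. 580. 156.]
(345, 5) [369. 438. 415.]
(345, 5) [349. 580. 409.]
(200, 100) [209. 438. 322.]
(200, 100) [174. 580. 306.]
(245, 15) [264. 438. 406.]
(245, 15) [234. 580. 399.]
(180, 75) [190. 438. 347.]
(180, 75) [153. 580. 334.]
(310, 70) [329. 438. 352.]
(310, 70) [306. 580. 339.]
```

Obstacles: the teal box top is at z ≈ 195, the press head at ≈ 270, and its lever knob at ≈ 415 near (365,440). So I raise first, then swing over.

>>> move_arm --motion '[[[0,0,-0.3],[0,0,0]],[[0,0,-0.6],[0,0,0]],[[0,0,-0.9],[0,0,0]],[[0,0,-1],[0,0,0]],[[0,0,-1],[0,0,0]]]' --gripper 1

```text
t: 3.42
ee_pos: [234.6, 579.4, 373.0]
orientation: [-2.605, -1.755, -0.002]
ft_force: [-0.6, -0.1, -1.1]
width: 87.9
```

```bash
cat > go.py <<'E'
import sys
from h import *
from scipy.spatial.transform import Rotation as R
o=ctrl.get_obs(); r=R.from_rotvec(o["orientation"]); ex=r.as_matrix()[:,0]
print("t",round(o["t"],2),"pos",o["ee_pos"].round(1),"psi",np.degrees(np.arctan2(ex[1],ex[0])).round(2),"tilt",np.degrees(np.arccos(-r.as_matrix()[2,2])).round(2),"F",o["ft_force"].round(1),"M",o["moment"].round(3),"w",round(o["width"],2),"q",o["qpos"].round(2))
if len(sys.argv)>4:
    tgt=np.array([float(v) for v in sys.argv[1:4]]);psi=np.radians(float(sys.argv[4]))
    T=np.array([[np.cos(psi),np.sin(psi),0],[np.sin(psi),-np.cos(psi),0],[0,0,-1]])
    d=r.as_matrix().T@(tgt-o["ee_pos"])/150; w=(r.inv()*R.from_matrix(T)).as_rotvec()/np.radians(60)
    print("shift",d.round(3),"turn",w.round(3))
E
python3 go.py 505.5 -102.5 430 -62
```

```text
t 3.42 pos [234.6 579.4 373. ] psi 67.95 tilt 0.07 F [-0.6 -0.1 -1.1] M [-0.004  0.024 -0.009] w 87.87 q [ 1.17  0.29  1.47 -0.    1.38 -0.02]
shift [-3.535  3.38  -0.384] turn [-1.000e-03 -1.000e-03  2.166e+00]
```

>>> move_arm --motion '[[[0,0,-0.4],[0,0,0]],[[-0.2,0.12,-0.5],[0,0,0]],[[-0.5,0.3,-0.5],[0,0,0]],[[-0.8,0.48,-0.5],[0,0,0.1]],[[-1,0.6,-0.5],[0,0,0.2]]]'

```text
t: 4.05
ee_pos: [261.3, 404.0, 445.2]
orientation: [2.776, 1.467, -0.005]
ft_force: [0.4, 0.8, 0.3]
width: 88.4
```

```bash
python3 go.py 505.5 -102.5 400 -62
```

```text
t 4.05 pos [261.3 404.  445.2] psi 55.73 tilt 0.23 F [0.4 0.8 0.3] M [-0.031  0.008 -0.015] w 88.41 q [ 0.97  0.01  1.65 -0.    1.49 -0.  ]
shift [-1.873  3.246  0.31 ] turn [0.004 0.002 1.962]
```

>>> move_arm --motion '[[[-0.12,0.2,0],[0,0,0.15]],[[-0.24,0.4,0],[0,0,0.3]],[[-0.36,0.6,0],[0,0,0.46]],[[-0.48,0.8,0],[0,0,0.62]],[[-0.6,1,0],[0,0,0.76]]]'

```text
t: 4.68
ee_pos: [335.4, 246.5, 445.3]
orientation: [3.128, 0.276, -0.005]
ft_force: [-0.1, -0.4, -0.2]
width: 88.2
```

```bash
python3 go.py 505.5 -102.5 400 -62
```

```text
t 4.67 pos [335.4 246.5 445.3] psi 10.07 tilt 0.22 F [-0.1 -0.4 -0.2] M [-0.014  0.041 -0.038] w 88.16 q [ 0.61 -0.11  1.76 -0.    1.49  0.43]
shift [0.711 2.489 0.304] turn [0.003 0.002 1.201]
```

>>> move_arm --motion '[[[0.06,0.2,0],[0,0,0.15]],[[0.12,0.4,0],[0,0,0.3]],[[0.18,0.6,0],[0,0,0.45]],[[0.24,0.8,0.1],[0,0,0.6]],[[0.29,1,0.2],[0,0,0.75]]]'

```text
t: 5.3
ee_pos: [405.0, 107.0, 415.1]
orientation: [2.995, -0.943, -0.005]
ft_force: [-0.0, -0.5, -0.1]
width: 88.0
```

```bash
python3 go.py 505.5 -102.5 300 -62
```

```text
t 5.3 pos [405.  107.  415.1] psi -34.95 tilt 0.2 F [-0.  -0.5 -0.1] M [-0.039  0.098 -0.019] w 87.96 q [ 0.23 -0.09  1.81 -0.    1.43  0.84]
shift [1.351 0.759 0.766] turn [0.003 0.002 0.451]
```

>>> move_arm --motion '[[[0.25,0.14,0],[0,0,0.12]],[[0.5,0.28,0.1],[0,0,0.24]],[[0.75,0.42,0.2],[0,0,0.36]],[[1,0.56,0.3],[0,0,0.45]],[[1,0.56,0.4],[0,0,0.45]]]'

```text
t: 5.92
ee_pos: [480.7, -48.0, 354.6]
orientation: [2.693, -1.614, -0.006]
ft_force: [-0.8, 0.8, -0.6]
width: 87.7
```

```bash
python3 go.py 505.5 -102.5 220 -62
```

```text
t 5.92 pos [480.7 -48.  354.6] psi -61.85 tilt 0.23 F [-0.8  0.8 -0.6] M [-0.007  0.094 -0.017] w 87.69 q [-0.12  0.07  1.78 -0.    1.29  0.96]
shift [0.4   0.022 0.897] turn [0.003 0.002 0.002]
```

>>> move_arm --motion '[[[0.2,0,0.2],[0,0,0]],[[0.4,0.02,0.5],[0,0,0]],[[0.4,0.02,0.8],[0,0,0]],[[0.4,0.02,0.9],[0,0,0]],[[0.4,0.02,0.9],[0,0,0]]]'

```text
t: 6.55
ee_pos: [505.9, -99.5, 221.8]
orientation: [2.698, -1.608, -0.004]
ft_force: [0.3, -0.4, 0.2]
width: 87.9
```

```bash
python3 go.py 505.5 -102.5 170 -62
python3 - <<'E'
from h import *
a=ctrl.get_image("top")["pixels"][150:250,220:350]; b=ctrl.get_image("side")["pixels"][90:250,250:400]
a=cv2.resize(a,(520,400),interpolation=cv2.INTER_CUBIC); b=cv2.resize(b,(280,300),interpolation=cv2.INTER_CUBIC)
b=cv2.copyMakeBorder(b,0,100,0,0,cv2.BORDER_CONSTANT)
cv2.imwrite("pics/pre.png",np.hstack([a,b])[:,:,::-1])
E
```

```text
t 6.55 pos [505.9 -99.5 221.8] psi -61.58 tilt 0.16 F [ 0.3 -0.4  0.2] M [-0.017  0.1    0.004] w 87.86 q [-0.22  0.27  1.87  0.    1.01  0.86]
shift [0.017 0.011 0.345] turn [0.002 0.002 0.007]
```

View pics/pre.png

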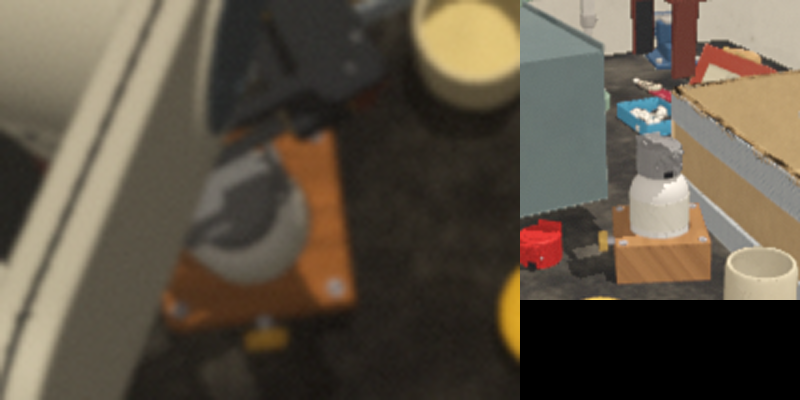

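>>> move_arm --motion '[[[0.0,0,0.15],[0,0,0]],[[0.0,0,0.3],[0,0,0]],[[0,0,0.45],[0,0,0]],[[0,0,0.45],[0,0,0]],[[0,0,0.45],[0,0,0]]]'

```text
t: 7.28
ee_pos: [508.0, -100.5, 156.8]
orientation: [-2.697, 1.609, -0.004]
ft_force: [-0.1, 0.8, -0.1]
width: 87.7
```

```bash
python3 go.py 505.5 -102.5 113 -62
python3 - <<'E'
from h import *
im=ctrl.get_image("side");p=im["pixels"][110:230,260:390]
p=cv2.resize(p,None,fx=5,fy=5,interpolation=cv2.INTER_CUBIC)
cv2.imwrite("pics/pre2.png",p[:,:,::-1])
E
```

```text
t 7.28 pos [ 508.  -100.5  156.8] psi -61.63 tilt 0.15 F [-0.1  0.8 -0.1] M [0.009 0.126 0.045] w 87.69 q [-0.22  0.36  1.92  0.    0.86  0.86]
shift [0.003 0.021 0.292] turn [-0.002 -0.002  0.006]
```

View pics/pre2.png

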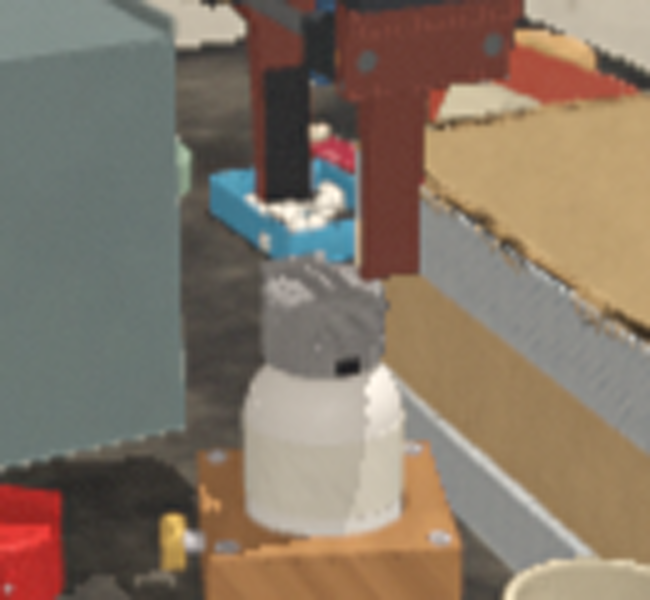

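>>> move_arm --motion '[[[0.0,0.02,0.07],[0,0,0]],[[0.0,0.02,0.14],[0,0,0]],[[0,0.02,0.21],[0,0,0]],[[0,0.02,0.26],[0,0,0]],[[0,0.02,0.26],[0,0,0]]]'

```text
t: 7.95
ee_pos: [503.7, -101.7, 115.3]
orientation: [2.697, -1.61, -0.003]
ft_force: [-0.7, -0.1, -0.1]
width: 87.9
```

```bash
python3 go.py 505.5 -102.5 113 -62
python3 - <<'E'
from h import *
im=ctrl.get_image("side");p=im["pixels"][110:230,260:390]
p=cv2.resize(p,None,fx=5,fy=5,interpolation=cv2.INTER_CUBIC)
cv2.imwrite("pics/pre3.png",p[:,:,::-1])
E
python3 go.py
```

```text
t 7.95 pos [ 503.7 -101.7  115.3] psi -61.65 tilt 0.1 F [-0.7 -0.1 -0.1] M [0.028 0.136 0.006] w 87.93 q [-0.22  0.42  1.95  0.    0.78  0.85]
shift [ 0.01  -0.008  0.015] turn [0.001 0.001 0.006]
t 8.0 pos [ 504.  -101.8  115.7] psi -61.65 tilt 0.05 F [-0.1  0.8  0.3] M [-0.034  0.113  0.028] w 87.9 q [-0.22  0.42  1.95  0.    0.78  0.85]
```

View pics/pre3.png

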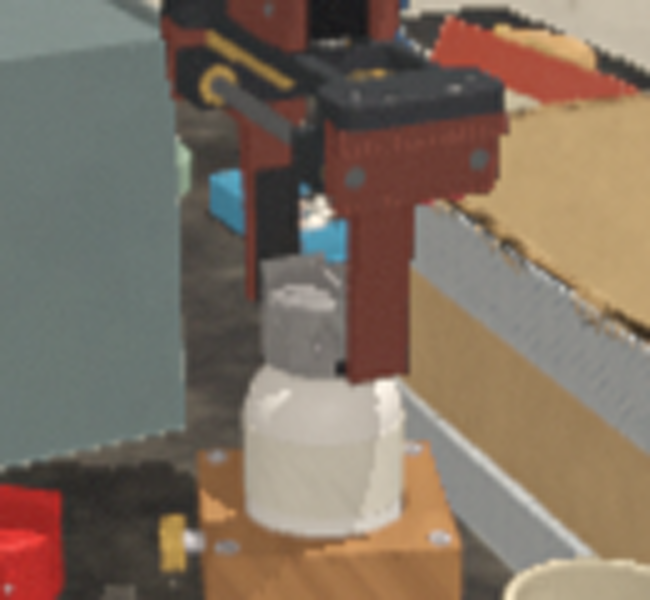

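The fingers straddle the cap, with the near finger at ≈ (378,290) in the crop. I close in steps and watch the side force.

>>> move_arm --motion '[[[0.008,0,0.013],[0,0,0]],[[0.008,0,0.013],[0,0,0]],[[0.008,0,0.013],[0,0,0]],[[0.008,0,0.013],[0,0,0]],[[0.008,0,0.013],[0,0,0]]]' --gripper 0.7

```text
t: 8.62
ee_pos: [504.8, -102.8, 114.6]
orientation: [-2.698, 1.61, -0.0]
ft_force: [-1.5, 0.8, 5.9]
width: 61.6
```

```bash
python3 go.py 505.5 -102.5 113 -62
```

```text
t 8.62 pos [ 504.8 -102.8  114.6] psi -61.65 tilt 0.01 F [-1.5  0.8  5.9] M [0.334 0.418 0.019] w 61.55 q [-0.22  0.42  1.94  0.    0.77  0.85]
shift [ 0.    -0.005  0.01 ] turn [-0.    -0.     0.006]
```

>>> move_arm --motion '[[[0,0,0],[0,0,0]],[[0,0,0],[0,0,0]],[[0,0,0],[0,0,0]],[[0,0,0],[0,0,0]],[[0,0,0],[0,0,0]]]' --gripper 0.65

```text
t: 9.25
ee_pos: [504.9, -103.0, 114.9]
orientation: [-2.698, 1.61, -0.001]
ft_force: [-2.9, 1.6, 8.3]
width: 57.2
```

```bash
python3 go.py 505.5 -102.5 113 -62
```

```text
t 9.25 pos [ 504.9 -103.   114.9] psi -61.64 tilt 0.03 F [-2.9  1.6  8.3] M [ 0.188  0.602 -0.035] w 57.17 q [-0.22  0.42  1.94 -0.    0.77  0.85]
shift [-0.001 -0.005  0.013] turn [-0.    -0.     0.006]
```

>>> move_arm --motion '[[[-0.005,0,-0.01],[0,0,0]],[[-0.005,0,-0.01],[0,0,0]],[[-0.005,0,-0.01],[0,0,0]],[[-0.005,0,-0.01],[0,0,0]],[[-0.005,0,-0.01],[0,0,0]]]' --gripper 0.62

```text
t: 9.88
ee_pos: [504.5, -102.3, 115.6]
orientation: [-2.698, 1.61, -0.0]
ft_force: [1.7, -0.7, -4.0]
width: 54.9
```

```bash
python3 go.py 505.5 -102.5 113 -62
```

```text
t 9.88 pos [ 504.5 -102.3  115.6] psi -61.65 tilt 0.01 F [ 1.7 -0.7 -4. ] M [-0.089 -0.116 -0.002] w 54.87 q [-0.22  0.42  1.94 -0.    0.77  0.85]
shift [ 0.004 -0.005  0.018] turn [-0.    -0.     0.006]
```

>>> move_arm --motion '[[[0,0,0.003],[0,0,0]],[[0,0,0.003],[0,0,0]],[[0,0,0.003],[0,0,0]],[[0,0,0.003],[0,0,0]],[[0,0,0.003],[0,0,0]]]' --gripper 0.61

```text
t: 10.5
ee_pos: [504.6, -102.4, 115.5]
orientation: [2.698, -1.61, 0.001]
ft_force: [0.1, -3.1, 4.2]
width: 54.4
```

```bash
python3 go.py 505.5 -102.5 113 -62
```

```text
t 10.5 pos [ 504.6 -102.4  115.5] psi -61.65 tilt 0.03 F [ 0.1 -3.1  4.2] M [-0.476  0.208  0.004] w 54.43 q [-0.22  0.42  1.94 -0.    0.77  0.85]
shift [ 0.003 -0.005  0.017] turn [-0.    -0.     0.006]
```

>>> move_arm --motion '[[[0,0,0],[0,0,-0.04]],[[0,0,0],[0,0,-0.08]],[[0,0,0],[0,0,-0.12]],[[0,0,0],[0,0,-0.16]],[[0,0,0],[0,0,-0.16]]]'

```text
t: 11.12
ee_pos: [504.6, -102.0, 115.5]
orientation: [-2.823, 1.378, -0.0]
ft_force: [-1.0, -0.4, 5.7]
width: 53.5
```

```bash
python3 go.py 505.5 -102.5 113 -62
```

```text
t 11.12 pos [ 504.6 -102.   115.5] psi -52.03 tilt 0.03 F [-1.  -0.4  5.7] M [-0.113  0.127 -0.009] w 53.5 q [-0.22  0.42  1.94  0.    0.77  0.68]
shift [ 0.006 -0.003  0.017] turn [-0.     0.     0.166]
```

>>> move_arm --motion '[[[0,0,0],[0,0,-0.04]],[[0,0,0],[0,0,-0.08]],[[0,0,0],[0,0,-0.12]],[[0,0,0],[0,0,-0.16]],[[0,0,0],[0,0,-0.18]]]'

```text
t: 11.75
ee_pos: [504.5, -101.9, 115.5]
orientation: [-2.94, 1.106, 0.0]
ft_force: [0.4, 0.5, 5.7]
width: 53.8
```

```bash
python3 go.py 505.5 -102.5 113 -62;python3 - <<'E'
from h import *
im=ctrl.get_image("side");p=im["pixels"][110:230,260:390]
p=cv2.resize(p,None,fx=5,fy=5,interpolation=cv2.INTER_CUBIC)
cv2.imwrite("pics/turn1.png",p[:,:,::-1])
E
```

```text
t 11.75 pos [ 504.5 -101.9  115.5] psi -41.22 tilt 0.03 F [0.4 0.5 5.7] M [-0.014  0.177 -0.062] w 53.84 q [-0.22  0.42  1.94  0.    0.77  0.5 ]
shift [ 0.008 -0.001  0.017] turn [-0.     0.     0.346]
```

View pics/turn1.png

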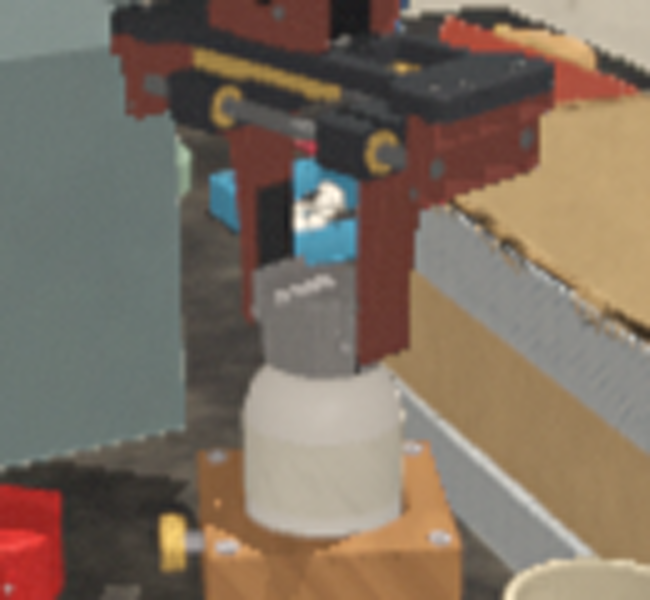

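The cap turns with the gripper: its dark port has moved behind the finger. I continue in small steps, watching for the liner's release force and the stop torque.

>>> move_arm --motion '[[[0,0,0],[0,0,-0.02]],[[0,0,0],[0,0,-0.04]],[[0,0,0],[0,0,-0.06]],[[0,0,0],[0,0,-0.08]],[[0,0,0],[0,0,-0.08]]]'

```text
t: 12.42
ee_pos: [504.5, -101.9, 115.5]
orientation: [-2.984, 0.982, -0.0]
ft_force: [-0.2, -0.1, 6.2]
width: 53.9
```

```bash
python3 go.py
```

```text
t 12.43 pos [ 504.5 -101.9  115.5] psi -36.45 tilt 0.03 F [-0.2 -0.1  6.2] M [-0.039  0.226 -0.022] w 53.9 q [-0.22  0.42  1.94  0.    0.77  0.41]
```

>>> move_arm --motion '[[[0,0,0],[0,0,-0.02]],[[0,0,0],[0,0,-0.04]],[[0,0,0],[0,0,-0.06]],[[0,0,0],[0,0,-0.07]],[[0,0,0],[0,0,-0.07]]]'

```text
t: 13.05
ee_pos: [504.5, -101.9, 115.5]
orientation: [-3.017, 0.873, -0.0]
ft_force: [-1.4, 0.7, 6.5]
width: 54.0
```

```bash
python3 go.py
```

```text
t 13.05 pos [ 504.5 -101.9  115.5] psi -32.26 tilt 0.03 F [-1.4  0.7  6.5] M [ 0.016  0.169 -0.055] w 53.97 q [-0.22  0.42  1.94  0.    0.77  0.34]
```

>>> move_arm --motion '[[[0,0,0],[0,0,-0.02]],[[0,0,0],[0,0,-0.04]],[[0,0,0],[0,0,-0.06]],[[0,0,0],[0,0,-0.06]],[[0,0,0],[0,0,-0.06]]]'

```text
t: 13.68
ee_pos: [504.5, -101.9, 115.5]
orientation: [-3.043, 0.777, 0.0]
ft_force: [-0.8, 0.5, 6.0]
width: 54.1
```

```bash
python3 go.py
```

```text
t 13.68 pos [ 504.5 -101.9  115.5] psi -28.66 tilt 0.03 F [-0.8  0.5  6. ] M [-0.003  0.171 -0.024] w 54.06 q [-0.22  0.42  1.94  0.    0.77  0.28]
```

>>> move_arm --motion '[[[0,0,0],[0,0,-0.02]],[[0,0,0],[0,0,-0.04]],[[0,0,0],[0,0,-0.06]],[[0,0,0],[0,0,-0.06]],[[0,0,0],[0,0,-0.06]]]'

```text
t: 14.3
ee_pos: [504.5, -101.9, 115.6]
orientation: [-3.066, 0.681, -0.0]
ft_force: [-1.6, 0.5, 6.0]
width: 53.9
```

```bash
python3 go.py
```

```text
t 14.3 pos [ 504.5 -101.9  115.6] psi -25.05 tilt 0.03 F [-1.6  0.5  6. ] M [-0.047  0.178 -0.028] w 53.89 q [-0.22  0.42  1.94  0.    0.77  0.21]
```

>>> move_arm --motion '[[[0,0,0],[0,0,-0.02]],[[0,0,0],[0,0,-0.04]],[[0,0,0],[0,0,-0.05]],[[0,0,0],[0,0,-0.05]],[[0,0,0],[0,0,-0.05]]]'

```text
t: 14.92
ee_pos: [504.5, -101.9, 115.6]
orientation: [-3.083, 0.601, -0.0]
ft_force: [-1.2, -0.4, 6.5]
width: 53.7
```

```bash
python3 go.py
```

```text
t 14.93 pos [ 504.5 -101.9  115.6] psi -22.06 tilt 0.03 F [-1.2 -0.4  6.5] M [ 0.026  0.176 -0.032] w 53.65 q [-0.22  0.42  1.94  0.    0.77  0.16]
```

>>> move_arm --motion '[[[0,0,0],[0,0,-0.02]],[[0,0,0],[0,0,-0.04]],[[0,0,0],[0,0,-0.05]],[[0,0,0],[0,0,-0.05]],[[0,0,0],[0,0,-0.05]]]'

```text
t: 15.55
ee_pos: [504.5, -101.9, 115.6]
orientation: [-3.098, 0.52, -0.0]
ft_force: [-0.9, 0.5, 6.1]
width: 53.8
```

```bash
python3 go.py
```

```text
t 15.55 pos [ 504.5 -101.9  115.6] psi -19.06 tilt 0.03 F [-0.9  0.5  6.1] M [-0.002  0.237 -0.024] w 53.82 q [-0.22  0.42  1.94  0.    0.77  0.11]
```

>>> move_arm --motion '[[[0,0,0],[0,0,-0.02]],[[0,0,0],[0,0,-0.04]],[[0,0,0],[0,0,-0.05]],[[0,0,0],[0,0,-0.05]],[[0,0,0],[0,0,-0.05]]]'

```text
t: 16.18
ee_pos: [504.6, -101.9, 115.7]
orientation: [-3.11, 0.439, -0.0]
ft_force: [-1.4, 0.3, 7.7]
width: 53.7
```

```bash
python3 go.py
```

```text
t 16.18 pos [ 504.6 -101.9  115.7] psi -16.05 tilt 0.03 F [-1.4  0.3  7.7] M [ 0.014  0.215 -0.063] w 53.71 q [-0.22  0.42  1.94  0.    0.77  0.06]
```

>>> move_arm --motion '[[[0,0,0],[0,0,-0.02]],[[0,0,0],[0,0,-0.04]],[[0,0,0],[0,0,-0.05]],[[0,0,0],[0,0,-0.05]],[[0,0,0],[0,0,-0.05]]]'

```text
t: 16.8
ee_pos: [504.6, -101.9, 115.7]
orientation: [-3.121, 0.357, -0.001]
ft_force: [0.1, -0.4, 7.3]
width: 54.1
```

```bash
python3 go.py
```

```text
t 16.8 pos [ 504.6 -101.9  115.7] psi -13.05 tilt 0.04 F [ 0.1 -0.4  7.3] M [-0.012  0.176  0.006] w 54.06 q [-0.22  0.42  1.94  0.    0.77  0.  ]
```

>>> move_arm --motion '[[[0,0,0],[0,0,-0.02]],[[0,0,0],[0,0,-0.04]],[[0,0,0],[0,0,-0.04]],[[0,0,0],[0,0,-0.04]],[[0,0,0],[0,0,-0.04]]]'

```text
t: 17.42
ee_pos: [504.6, -102.0, 115.7]
orientation: [-3.128, 0.292, -0.001]
ft_force: [0.1, 0.2, 8.1]
width: 53.7
```

```bash
python3 go.py
```

```text
t 17.43 pos [ 504.6 -102.   115.7] psi -10.66 tilt 0.04 F [0.1 0.2 8.1] M [-0.042  0.217 -0.065] w 53.73 q [-0.22  0.42  1.94  0.    0.77 -0.04]
```

>>> move_arm --motion '[[[0,0,0],[0,0,-0.02]],[[0,0,0],[0,0,-0.04]],[[0,0,0],[0,0,-0.04]],[[0,0,0],[0,0,-0.04]],[[0,0,0],[0,0,-0.04]]]'

```text
t: 18.05
ee_pos: [504.3, -101.9, 115.6]
orientation: [-3.133, 0.226, 0.0]
ft_force: [-1.8, -0.0, 8.9]
width: 53.7
```

```bash
python3 go.py
```

```text
t 18.05 pos [ 504.3 -101.9  115.6] psi -8.27 tilt 0.03 F [-1.8 -0.   8.9] M [-0.083  0.356 -0.1  ] w 53.74 q [-0.22  0.42  1.94  0.    0.77 -0.08]
```

>>> move_arm --motion '[[[0,0,0],[0,0,-0.01]],[[0,0,0],[0,0,-0.02]],[[0,0,0],[0,0,-0.02]],[[0,0,0],[0,0,-0.02]],[[0,0,0],[0,0,-0.02]]]'

```text
t: 18.68
ee_pos: [504.2, -101.9, 115.6]
orientation: [-3.135, 0.194, 0.001]
ft_force: [-2.2, 0.4, 8.7]
width: 53.9
```

```bash
python3 go.py
```

```text
t 18.68 pos [ 504.2 -101.9  115.6] psi -7.09 tilt 0.04 F [-2.2  0.4  8.7] M [-0.063  0.456 -0.24 ] w 53.91 q [-0.22  0.42  1.95  0.    0.77 -0.1 ]
```

The torque rose to −0.24 N·m, so this is the stop, about 54° on; Fz had already risen near 45° as the lugs came free. I back off a couple of degrees, then lift gently.

>>> move_arm --motion '[[[0,0,0],[0,0,0.02]],[[0,0,0],[0,0,0.04]],[[0,0,0],[0,0,0.05]],[[0,0,0],[0,0,0.05]],[[0,0,0],[0,0,0.05]]]'

```text
t: 19.3
ee_pos: [504.3, -101.9, 115.6]
orientation: [-3.129, 0.275, 0.001]
ft_force: [-1.8, 0.6, 7.7]
width: 54.0
```

```bash
python3 go.py
```

```text
t 19.3 pos [ 504.3 -101.9  115.6] psi -10.05 tilt 0.03 F [-1.8  0.6  7.7] M [-0.134  0.358 -0.053] w 54.03 q [-0.22  0.42  1.94  0.    0.77 -0.05]
```

>>> move_arm --motion '[[[0,0,-0.005],[0,0,0]],[[0,0,-0.01],[0,0,0]],[[0,0,-0.015],[0,0,0]],[[0,0,-0.02],[0,0,0]],[[0,0,-0.02],[0,0,0]]]'

```text
t: 19.92
ee_pos: [504.2, -102.2, 118.1]
orientation: [-3.129, 0.275, 0.001]
ft_force: [0.5, 0.1, -1.0]
width: 53.7
```

```bash
python3 go.py
```

```text
t 19.93 pos [ 504.2 -102.2  118.1] psi -10.05 tilt 0.03 F [ 0.5  0.1 -1. ] M [-0.087  0.014 -0.009] w 53.65 q [-0.22  0.42  1.94  0.    0.78 -0.05]
```

Fz is −1 N, just the cap's weight, so it is free. Lifting straight up.

>>> move_arm --motion '[[[0,0,-0.03],[0,0,0]],[[0,0,-0.08],[0,0,0]],[[0,0,-0.14],[0,0,0]],[[0,0,-0.2],[0,0,0]],[[0,0,-0.25],[0,0,0]]]'

```text
t: 20.55
ee_pos: [504.6, -102.3, 156.7]
orientation: [3.129, -0.275, 0.001]
ft_force: [0.1, 0.1, -0.4]
width: 54.3
```

```bash
python3 go.py
python3 - <<'E'
from h import *
im=ctrl.get_image("side");p=im["pixels"][90:230,260:390]
p=cv2.resize(p,None,fx=4,fy=4,interpolation=cv2.INTER_CUBIC)
cv2.imwrite("pics/lift.png",p[:,:,::-1])
E
```

```text
t 20.55 pos [ 504.6 -102.3  156.7] psi -10.05 tilt 0.04 F [ 0.1  0.1 -0.4] M [-0.052 -0.    -0.07 ] w 54.29 q [-0.22  0.36  1.92 -0.    0.86 -0.05]
```

View pics/lift.png

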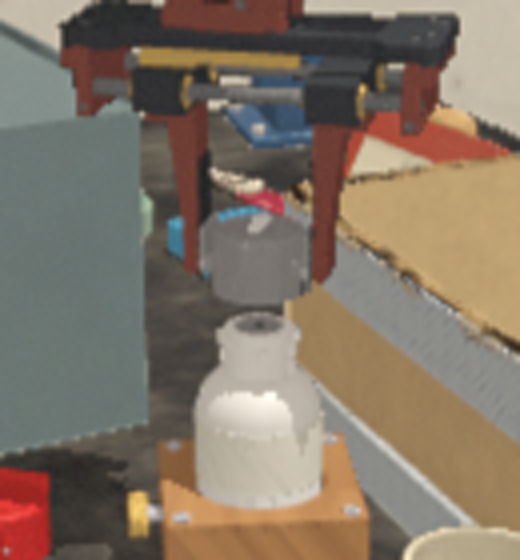

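The cap is off and hanging level, its rim at ≈ (255,295) in the crop, above the bare neck at (260,325). Next I measure the pad.

Run:
```python
from h import *
for c in("top","side"):
    im=ctrl.get_image(c)
    for d in ctrl.regions_of(c,"pad"):
        m=d["mask"];ys,xs=np.where(m)
        print(c,round(d["p"],2),m.sum(),xs.mean().round(),ys.mean().round())
        if xs.mean()<300 : continue
        r=np.array([ray(im,(x,y))[1] for x,y in zip(xs,ys)]);C=ray(im,(0,0))[0]
        P=C+r*((18-C[2])/r[:,2])[:,None]
        rc=cv2.minAreaRect(P[:,:2].astype(np.float32)); print("   rect",rc,P.mean(0).round(1))
    print([(np.round(d["location"]).tolist(),round(d["p"],2)) for d in ctrl.pinpoint(c,"pad")])
    q=rect(im,18,521,-376,90,4 if 0 else 2.2) if 0 else rect(im,18,521,-376,90,2)
    cv2.imwrite(f"pics/pad_{c}.png",q[:,:,::-1])
a=cv2.imread("pics/pad_top.png");b=cv2.imread("pics/pad_side.png");cv2.imwrite("pics/pad.png",np.hstack([a,b]))
```

```text
top 0.94 2148 409.0 200.0
   rect ((523.5383911132812, -376.690673828125), (85.90000915527344, 121.51054382324219), 39.88664245605469) [ 523.1 -376.8   18. ]
[([520.0, -376.0, -0.0], 0.66)]
side 0.89 3228 326.0 309.0
   rect ((523.2362670898438, -388.37786865234375), (93.86778259277344, 130.97494506835938), 39.50136947631836) [ 524.9 -392.9   18. ]
[([524.0, -379.0, 4.0], 0.92)]
```

View pics/pad.png

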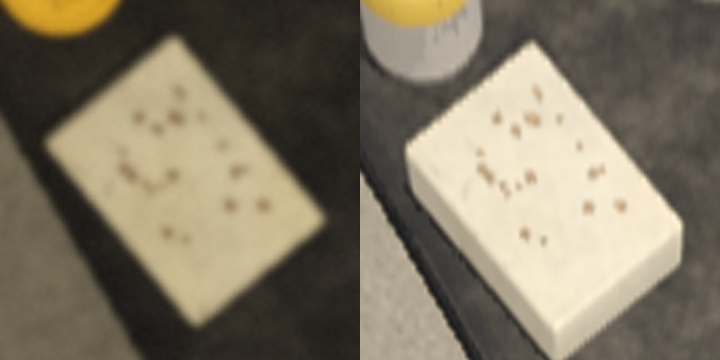

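Rectified at z = 18, the pad corners agree between the two views: centre ≈ (523, −377.5), long axis at −50°. I turn the jaws to −50°, which keeps the gripper body clear of the cardboard box, and carry the cap over.

```bash
python3 go.py 523 -377.5 165 -50
```

```text
t 20.9 pos [ 504.1 -102.2  155.5] psi -10.05 tilt 0.04 F [-0.3 -0.3 -1.4] M [-0.03   0.098  0.025] w 53.85 q [-0.22  0.36  1.92 -0.    0.86 -0.05]
shift [ 0.444  1.785 -0.064] turn [0.    0.001 0.666]
```

>>> move_arm --motion '[[[0.02,0.1,-0.03],[0,0,0.05]],[[0.07,0.3,-0.06],[0,0,0.12]],[[0.13,0.52,-0.06],[0,0,0.2]],[[0.18,0.74,-0.06],[0,0,0.3]],[[0.24,0.95,-0.06],[0,0,0.4]]]'

```text
t: 21.52
ee_pos: [514.8, -251.0, 164.9]
orientation: [3.001, -0.929, -0.0]
ft_force: [0.9, 0.3, -0.2]
width: 53.9
```

```bash
python3 go.py 523 -377.5 165 -50
```

```text
t 21.52 pos [ 514.8 -251.   164.9] psi -34.39 tilt 0.01 F [ 0.9  0.3 -0.2] M [-0.059  0.064  0.018] w 53.88 q [-0.47  0.42  1.79 -0.    0.93  0.13]
shift [ 0.522  0.665 -0.001] turn [ 0.   -0.    0.26]
```

>>> move_arm --motion '[[[0.13,0.17,0],[0,0,0.07]],[[0.28,0.36,0],[0,0,0.14]],[[0.42,0.54,0],[0,0,0.2]],[[0.52,0.67,0],[0,0,0.26]],[[0.52,0.67,0],[0,0,0.26]]]'

```text
t: 22.15
ee_pos: [523.1, -377.7, 164.6]
orientation: [2.849, -1.324, 0.0]
ft_force: [-0.2, 0.5, -1.2]
width: 53.8
```

```bash
python3 go.py 523 -377.5 60 -50
python3 - <<'E'
from h import *
im=ctrl.get_image("side");p=im["pixels"][170:370,230:450]
p=cv2.resize(p,None,fx=3,fy=3,interpolation=cv2.INTER_CUBIC)
cv2.imwrite("pics/over.png",p[:,:,::-1])
E
```

```text
t 22.15 pos [ 523.1 -377.7  164.6] psi -49.85 tilt 0.01 F [-0.2  0.5 -1.2] M [-0.026  0.099  0.029] w 53.83 q [-0.64  0.52  1.62 -0.    1.    0.23]
shift [-0.001 -0.     0.697] turn [-0.    -0.     0.003]
```

View pics/over.png

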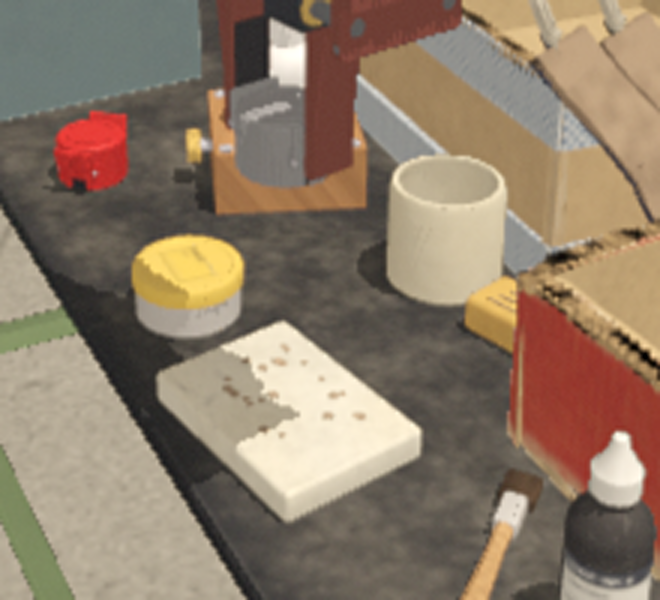

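The cap hangs level above the pad, and the bystanders are untouched. Descending.

>>> move_arm --motion '[[[0,0,0.15],[0,0,0]],[[0,0,0.35],[0,0,0]],[[0,0,0.55],[0,0,0]],[[0,0,0.72],[0,0,0]],[[0,0,0.8],[0,0,0]]]'

```text
t: 22.82
ee_pos: [522.6, -374.1, 43.4]
orientation: [-2.851, 1.317, 0.004]
ft_force: [-0.4, -1.0, -0.9]
width: 53.9
```

>>> move_arm --motion '[[[0,0,0.02],[0,0,0]],[[0,0,0.04],[0,0,0]],[[0,0,0.06],[0,0,0]],[[0,0,0.06],[0,0,0]],[[0,0,0.06],[0,0,0]]]'

```text
t: 23.45
ee_pos: [523.5, -375.9, 36.1]
orientation: [2.851, -1.319, 0.001]
ft_force: [-0.0, 0.1, -0.7]
width: 53.8
```

```bash
python3 go.py 523 -377.5 28 -50
python3 - <<'E'
from h import *
im=ctrl.get_image("side");p=im["pixels"][220:350,250:400]
p=cv2.resize(p,None,fx=4,fy=4,interpolation=cv2.INTER_CUBIC)
cv2.imwrite("pics/near.png",p[:,:,::-1])
E
```

```text
t 23.45 pos [ 523.5 -375.9   36.1] psi -49.65 tilt 0.03 F [-0.   0.1 -0.7] M [-0.06   0.145  0.002] w 53.79 q [-0.64  0.69  1.67 -0.    0.78  0.23]
shift [0.006 0.009 0.054] turn [-0.    -0.001  0.006]
```

View pics/near.png

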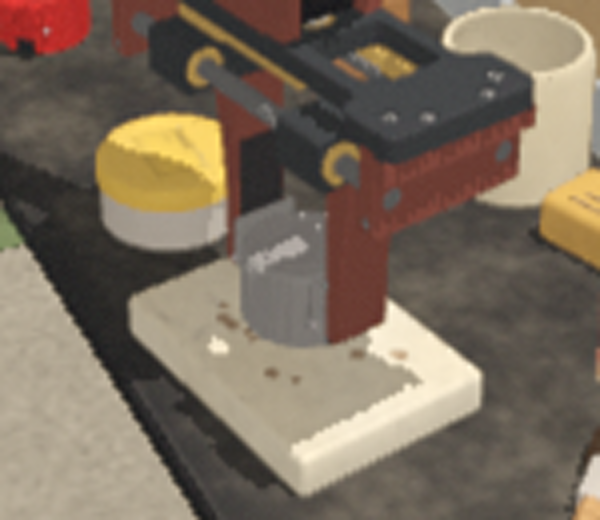

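Close above the pad and well centred. I lower in 2–3 mm steps until I feel contact.

>>> move_arm --motion '[[[0,0,0.01],[0,0,0]],[[0,0,0.02],[0,0,0]],[[0,0,0.03],[0,0,0]],[[0,0,0.03],[0,0,0]],[[0,0,0.03],[0,0,0]]]'

```text
t: 24.12
ee_pos: [523.3, -375.8, 31.2]
orientation: [2.851, -1.319, -0.0]
ft_force: [0.3, -0.4, -0.1]
width: 54.2
```

>>> move_arm --motion '[[[0,0,0.005],[0,0,0]],[[0,0,0.01],[0,0,0]],[[0,0,0.015],[0,0,0]],[[0,0,0.015],[0,0,0]],[[0,0,0.015],[0,0,0]]]'

```text
t: 24.75
ee_pos: [523.3, -375.8, 29.0]
orientation: [2.851, -1.319, -0.0]
ft_force: [0.7, -0.4, -1.4]
width: 54.0
```

>>> move_arm --motion '[[[0,0,0.004],[0,0,0]],[[0,0,0.008],[0,0,0]],[[0,0,0.008],[0,0,0]],[[0,0,0.008],[0,0,0]],[[0,0,0.008],[0,0,0]]]'

```text
t: 25.38
ee_pos: [523.4, -375.8, 27.9]
orientation: [2.851, -1.319, 0.0]
ft_force: [0.0, 0.7, -1.2]
width: 53.9
```

>>> move_arm --motion '[[[0,0,0.004],[0,0,0]],[[0,0,0.008],[0,0,0]],[[0,0,0.008],[0,0,0]],[[0,0,0.008],[0,0,0]],[[0,0,0.008],[0,0,0]]]'

```text
t: 26.0
ee_pos: [523.4, -375.8, 27.2]
orientation: [2.851, -1.319, 0.0]
ft_force: [-1.5, 1.1, 5.4]
width: 53.7
```

Contact felt at +5.4 N, with the TCP at 27.2 as expected. Releasing gradually.

>>> move_arm --motion '[[[0,0,-0.003],[0,0,0]],[[0,0,-0.003],[0,0,0]],[[0,0,-0.003],[0,0,0]],[[0,0,-0.003],[0,0,0]],[[0,0,-0.003],[0,0,0]]]' --gripper 0.68

```text
t: 26.62
ee_pos: [523.3, -375.8, 27.0]
orientation: [-2.851, 1.319, 0.0]
ft_force: [-0.8, -0.3, -0.5]
width: 59.5
```

>>> move_arm --motion '[[[0,0,0],[0,0,0]],[[0,0,0],[0,0,0]],[[0,0,0],[0,0,0]],[[0,0,0],[0,0,0]],[[0,0,0],[0,0,0]]]' --gripper 0.95

```text
t: 27.25
ee_pos: [523.4, -375.8, 27.1]
orientation: [2.851, -1.319, 0.0]
ft_force: [-0.5, 1.4, -0.5]
width: 83.1
```

```bash
python3 go.py
python3 - <<'E'
from h import *
im=ctrl.get_image("side");p=im["pixels"][220:350,250:400]
p=cv2.resize(p,None,fx=4,fy=4,interpolation=cv2.INTER_CUBIC)
cv2.imwrite("pics/rel.png",p[:,:,::-1])
E
```

```text
t 27.25 pos [ 523.4 -375.8   27.1] psi -49.65 tilt 0.0 F [-0.5  1.4 -0.5] M [ 0.003  0.123 -0.071] w 83.12 q [-0.64  0.71  1.67 -0.    0.76  0.23]
```

View pics/rel.png

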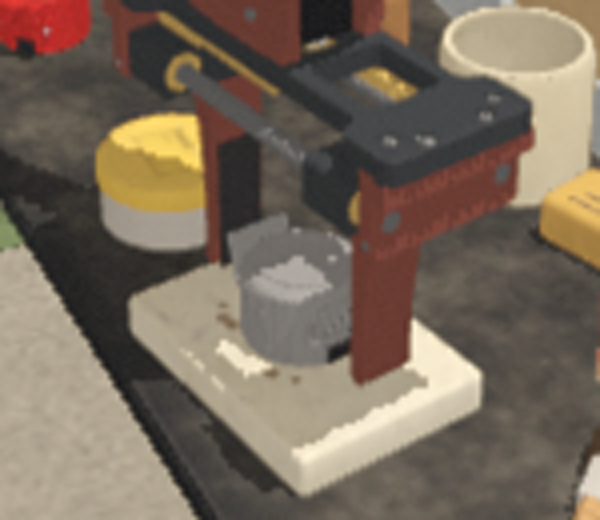

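The cap stands flat on the pad with its rim at ≈ (295,355), and both fingers are clear of it. Withdrawing straight up.

>>> move_arm --motion '[[[0,0,-0.05],[0,0,0]],[[0,0,-0.15],[0,0,0]],[[0,0,-0.35],[0,0,0]],[[0,0,-0.6],[0,0,0]],[[0,0,-0.8],[0,0,0]]]'

```text
t: 27.92
ee_pos: [523.8, -376.1, 149.9]
orientation: [2.851, -1.319, 0.003]
ft_force: [0.9, -0.2, 0.3]
width: 84.0
```

>>> move_arm --motion '[[[0,0,-0.2],[0,0,0]],[[0,0,-0.4],[0,0,0]],[[0,0,-0.6],[0,0,0]],[[0,0,-0.6],[0,0,0]],[[0,0,-0.6],[0,0,0]]]'

```text
t: 28.55
ee_pos: [522.9, -375.5, 236.9]
orientation: [-2.851, 1.319, 0.001]
ft_force: [-0.3, -0.1, -0.1]
width: 83.4
```

```bash
python3 go.py
python3 - <<'E'
from h import *
im=snap("side","end.png",(220,150,460,350),3)
for n in("cap","pad","glue_pot","round_tin","wax"):
  for c in("side","top"):
    print(c,n,[(np.round(d["location"]).tolist(),round(d["p"],2)) for d in ctrl.pinpoint(c,n)])
E
```

```text
t 28.55 pos [ 522.9 -375.5  236.9] psi -49.65 tilt 0.02 F [-0.3 -0.1 -0.1] M [0.019 0.154 0.007] w 83.4 q [-0.64  0.44  1.57  0.    1.13  0.23]
side cap [([519.0, -380.0, 20.0], 0.97), ([369.0, -106.0, 1.0], 0.72)]
top cap [([371.0, -110.0, -2.0], 0.71), ([500.0, -105.0, 9.0], 0.6), ([503.0, -100.0, 146.0], 0.56)]
side pad []
top pad [([520.0, -376.0, -0.0], 0.66)]
side glue_pot [([608.0, -222.0, -0.0], 0.87)]
top glue_pot [([605.0, -224.0, -2.0], 0.78)]
side round_tin [([458.0, -269.0, -1.0], 0.91)]
top round_tin [([460.0, -272.0, -5.0], 0.68)]
side wax [([656.0, -288.0, 1.0], 0.8)]
top wax [([652.0, -283.0, -2.0], 0.87)]
```

View pics/end.png

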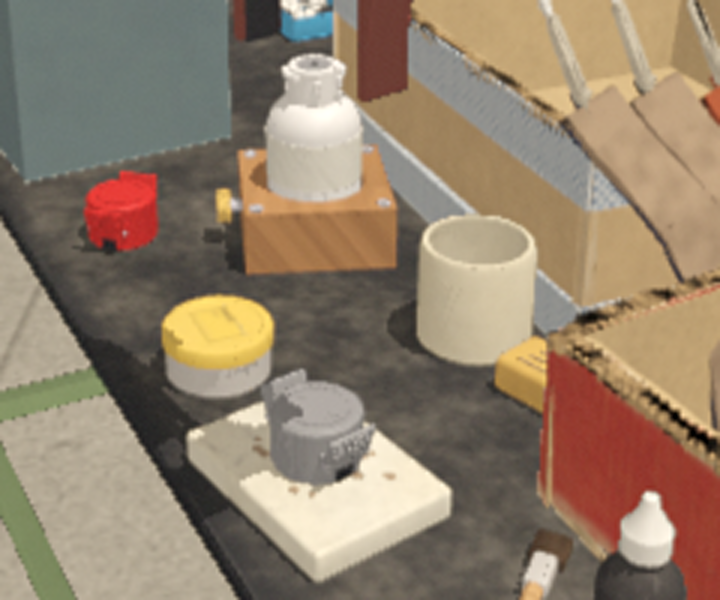

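The cap stands flat and right way up near the middle of the pad (crop ≈ (318,435)). The bottle is open, the bystanders are in place, and the arm is clear.

```bash
python3 -c "
from workcell import ctrl
print(ctrl.close_job())"
```

```text
the job is handed in; nothing more can be done
None
```

I opened the bottle, laid the cap flat and right way up on the nylon pad, and handed the job in at about 29 s of the 72 s allowed. `close_job()` reports no verdict, so I don't know how it was scored.

**What I did:**
- **Choice of cap:** I took the grey cap on the bottle and left the red look-alike alone.
- **Pinching:** I closed on both tabs in steps to a 54 mm opening, which is fully pinched.
- **Turning:** I turned the cap about 54° anticlockwise, until the torque rose to about 0.24 N·m at the stop. That is just under the 0.25 limit, so I backed off 3° at once.
- **Lifting and placing:** I lifted it straight off, with only its weight on the wrist. I set it down with a 5 N contact, let go in steps and withdrew upwards.

**Last checks:**
- **Cap:** The side camera network puts it at (519, −380, 20), against a measured pad centre of about (523, −377). The final picture shows it upright near the middle of the pad.
- **Bystanders:** The glue pot, round tin and wax block are within about 6 mm of their first readings, which is roughly the networks' error.
- **Robot:** The gripper is open and about 220 mm above the pad, and the wrist force is near zero.

**Checks that failed or disagreed:**
- The top camera network did not find the cap on the pad, since the arm was over it. It gave only the red look-alike and false hits near the bottle.
- The side camera network missed the pad in the last picture.
- The grip force on the cap was never measured. I judged it only from the opening.

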